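# Gauge a printing block on the bench caliper

## Robot

A 6-joint arm with a two-finger parallel gripper is mounted at the origin on the work surface. World frame = base frame: x ahead of the robot, y to its left, z up, the work surface at z = 0. Lengths are in m, angles in rad, forces in N, time in s.
With the tool pointing down it reaches from about 0.375 to 0.9 m from the base axis. Payload 3.1 kg.
Tool frame: the origin (TCP) lies midway between the tips of the shut fingers; the grasp point (between the pads) lies 19 mm behind it; x points along the fingers, z is the direction in which the jaws open and shut, and the axes are right-handed (so a half turn about x gives the same grasp; the last joint's range is limited). The gripper opens to 85 mm and grips with 20 to 120 N. Pads are 22 mm wide; open, the fingers measure 114 mm over their backs; the gripper's body (76 mm by 85 mm) begins 54 mm behind the grasp point. The pads swing forward as they close: fully open they stand 13 mm farther back than shut.
Start: joints at [0.988, 0.527, 1.433, -0, 1.181, -0.178], TCP at [0.246, 0.574, 0.231] pointing down, gripper open.
Joint ranges: [-3.08, 3.08], [-0.75, 2.2], [0.22, 2.44], [-1.43, 4.57], [0, 2.65], [-2.85, 2.85]. Speed limits (rad/s): [2.79, 2.79, 3.14, 3.14, 3.14, 3.14].

## Interface

Orientations are given as a unit quaternion [x, y, z, w].
In Python, from station import telemetry, optics, manip gives the robot as it stands.
- The arm moves only by the tool step_arm, never from a script. Its argument "commands" is a list of rows, each a list of 4 numbers: the shift along the tool's x, y, z in m, then the turn about the tool's x in rad. A call has 1 to 8 rows; each row is the pose to reach, as a shift and turn from the pose measured when the call began, along the tool's axes at that moment; what a row does not reach only later rows make up. A row lasts 1/12 s, in which the tool goes at most 41.7 mm and 7.16 degrees, less where a joint would pass 70% of its speed; a pose out of reach is approached as far as the arm can. A call with a gripper value outside its range is refused whole. "jaw" is the finger opening in m, from 0 to 0.0854, set as the call begins (left out, the last holds). The fingers move at their own pace and stop on an object; "grip_force" is the grip in N (left out, the last holds). Time passes only in rows, so rows that repeat a pose let the fingers close. It gives the time, the measured TCP pose, the force and the opening at its end, in the units of the state.
- telemetry.sense(): the state, without advancing time (a new reading comes with each control period).
- optics.snapshot(name): name is "side" or "top"; returns the picture (420x560x3 uint8, red, green, blue); there is no depth.
- optics.camera_params(name): a dict with "mtx" (3x3 intrinsics, pixels), "origin" and "attitude" of the camera in the world. Camera axes: x right, y down, z forward; pixel columns grow to the right and rows downward; lengths in m; the calibration is good to about 2 mm. A picture is of the moment at which its call begins. camera_params takes no time and is no camera call.
- manip.sign_off(): hands the job in, once; it reports no verdict.
The state is a dict: "t": time; "q": joint angles; "qd": joint speeds; "tau": joint torques, N m; "tcp_pos": TCP position; "tool_rot": TCP orientation; "force": force on the tool from outside, world axes, zero at the start; "ft_torque": the same for the moment, N m; "finger_gap": opening from 0.0 (shut) to 1.0 (fully open).
Only numpy, scipy, OpenCV 4.12 (cv2) and the standard library are available. Lean on these libraries where they do the work, as an engineer would, in place of code of your own. Each camera call takes 0.05 s, during which the arm holds its last target.

## Task

Gauge the width of the pale wooden printing block on the bench caliper: slide the jaw open by its blue tab, lay the block flat on the bed and slip it lengthwise under the sprung brass hold-down arm, up to the end stop and alongside the fixed jaw. Then slide the jaw shut until it clamps the block against the fixed jaw with the red sprung anvil pressed about halfway in, never all the way, and let go so that the jaw stays there. Leave the dark block, the iron weight, the calculator and the brush pot where they are.

Things in the scene. Friction and masses are not known exactly. Their poses are not given: they have to be found in the camera images.
- caliper: Bench caliper, fixed. Origin: underside centre of its grey bed, 260 (own x) x 105 (own y) x 12 mm thick. Blocks slide in lengthwise from the near (-x) end towards +x. Fixed jaw on the +y side; a 12 mm high steel slide (x 30 to 80 mm) runs out to y = -230 mm and carries the movable jaw. An end stop 24 mm high has its near face at x = 105 mm; behind it, 62 mm high cheeks carry the hold-down's hinge.
- block_home (a point): Point on top of the bed (x 30, y 2, z 12 mm from the caliper's origin), where the centre of the block's underside lies when the block is home: end on the end stop, long side on the fixed jaw. Its axes are the caliper's.
- fixed_jaw: Fixed steel jaw on the bed: 50 mm long, 15 mm thick, 33 mm high. Origin: bottom centre of its flat working face, which looks to the caliper's -y, at x 55, y 30, z 12 mm in the caliper's frame; so the face covers x = 30 to 80 mm.
- jaw (a joint): Movable jaw carriage on the slide, m: the gap between the fixed jaw's face and the anvil's face while the anvil is fully out. Grows as the jaw opens (towards the caliper's -y); travel 0 to 0.100. It drags with about 13 N of friction and stays where it is left.
- jaw_tab (a point): Middle of the top of the upright blue tab that moves the jaw. Tab: 36 mm along the caliper's x, 14 mm thick along its y, standing 43 mm proud of the dark carriage (carriage top 45 mm, tab top 88 mm above the bench), at caliper x = 55 mm. The anvil's face, fully out, lies 47 mm from the tab's middle towards the fixed jaw.
- anvil (a joint): Red sprung anvil (50 mm long, 28 mm high plate) at the front of the jaw, m: how far it is pressed back into the jaw. 0 = fully out, 0.010 = bottomed. Spring 1.2 N per mm. Its stem's 4 mm next to the red plate are black, the rest white: at rest 10 mm of white shows, half pressed 5 mm, bottomed none.
- holddown (a joint): Sprung brass arm hinged above the end stop, reaching over the bed's middle towards -x; rad, 0 = down, grows as its free end rises; about 0.15 on the block. At rest its black pad hangs 24 mm over the bed (block: 32 mm). Its free end is a 24 mm wide ramp turned up 30 degrees (tip at caliper x = 27 mm, underside 47 mm over the bed): a block slid in lifts it; it then bears down with about 1.5 N.
- holddown_pad (a point): Lowest point of the hold-down's pad; at rest at x 70, y 2, z 36 mm in the caliper's frame.
- pale_block: The block to gauge: pale wood, two green stripes across its top, 150 mm long (own x) by 56 mm wide (own y) by 32 mm thick, about 0.2 kg, the same either way round. Origin: centre of its underside. It starts lying flat on the bench to the left of the caliper.
- dark_block: Bystander of the same size: dark brown wood, two yellow stripes. Origin: centre of its underside.
- weight: Bystander: iron press weight, 130 x 70 mm base with a bar handle, 91 mm high. Origin: centre of its underside.
- calculator: Bystander: black pocket calculator, 135 x 80 x 18 mm. Origin: centre of its underside.
- brush_pot: Bystander: brown wooden pot, 90 mm across, 85 mm high, with brush handles up to 155 mm. Origin: centre of its underside.

How it is judged:
On the way, in this order (a step that is already met when the one before it is completed fails the run):
1. the jaw is open wider than the block (value of joint jaw above 0.058 m), for 0.2 s.
2. the pale block lies flat on the bed under the raised hold-down arm, the anvil not yet pressed (x of pale_block in the frame of block_home between -0.02 and 0.006 m and y of pale_block in the frame of block_home between -0.012 and 0.006 m and z of pale_block in the frame of block_home between -0.004 and 0.004 m and angle between pale_block's own z axis and vertical below 0.06 rad and angle between the x axis of pale_block and the x axis of caliper, either way round below 0.08 rad and value of joint holddown between 0.08 and 0.25 rad and value of joint anvil below 0.001 m), for 0.2 s.
3. the jaw is shut on the block: anvil pressed 2.5 to 8.5 mm and the block bearing on the fixed jaw (x of pale_block in the frame of block_home between -0.02 and 0.006 m and y of pale_block in the frame of block_home between -0.012 and 0.006 m and z of pale_block in the frame of block_home between -0.004 and 0.004 m and angle between pale_block's own z axis and vertical below 0.06 rad and angle between the x axis of pale_block and the x axis of caliper, either way round below 0.08 rad and value of joint holddown between 0.08 and 0.25 rad and value of joint anvil between 0.0025 and 0.0085 m and contact force between pale_block and fixed_jaw above 0.5 N), for 0.2 s.
At the end, for the whole second after the job is handed in: The pale block rests flat on the bed, in line (0.08 rad), within 20 mm of the end stop, keeping the hold-down raised (0.08 to 0.25 rad); anvil pressed 2.5 to 8.5 mm, jaw at 0.044 to 0.056, block bearing on the fixed jaw with over 0.5 N (all of step 3 and linear speed of pale_block below 0.01 m/s and value of joint jaw between 0.044 and 0.056 m); the robot touches nothing.
It fails at once if the dark block is moved more than 20 mm (distance of dark_block from where it was at the start of the episode above 0.02 m).
It fails at once if the iron weight is moved more than 20 mm (distance of weight from where it was at the start of the episode above 0.02 m).
It fails at once if the calculator is moved more than 20 mm (distance of calculator from where it was at the start of the episode above 0.02 m).
It fails at once if the brush pot is moved more than 20 mm (distance of brush_pot from where it was at the start of the episode above 0.02 m).
It fails at once if the anvil is pressed all the way in (over 9.6 mm) (value of joint anvil above 0.0096 m).
It also fails if it takes over 59 s, if anything falls off the work surface, if the arm or the gripper's body presses on something with over 40 N, if the wrist force passes 120 N, or if a joint passes its speed limit or range.

## Working session

There is one attempt and no reset: what is moved stays moved. The work goes in short steps, Python scripts to look and compute and a tool call to move; the robot and the scene stay as the last step left them, time stands still between calls to the robot, and variables do not carry over. Pictures are saved under pics/ and viewed, and the job is handed in when it is done.

Besides the shell and the picture viewer there is one more tool, called after "Emit:" as a command line: name --pt "numbers of a row" for each row, then --argument value for the rest. step_arm: Moves the arm, as the interface text tells. Its arguments: {"type":"object","properties":{"commands":{"type":"array","items":{"type":"array","items":{"type":"number"}}},"jaw":{"type":"number"},"grip_force":{"type":"number"}},"required":["commands"]}

```bash
mkdir -p pics; ls
python3 - <<'E'
from station import telemetry, optics
import cv2,json
for n in ("side","top"):
    im=optics.snapshot(n); cv2.imwrite(f"pics/{n}0.png",im[:,:,::-1]); print(n,optics.camera_params(n))
print(telemetry.sense())
E
```

```text
pics
side {'mtx': array([[400.12715074,   0.        , 279.88123916],
       [  0.        , 400.12715074, 210.9725379 ],
       [  0.        ,   0.        ,   1.        ]]), 'origin': array([ 0.36818349, -0.98093756,  0.90248831]), 'attitude': array([ 0.89438357, -0.1072779 ,  0.04811917, -0.43157157])}
top {'mtx': array([[378.92857387,   0.        , 278.18817517],
       [  0.        , 378.92857387, 212.70122786],
       [  0.        ,   0.        ,   1.        ]]), 'origin': array([0.3631227 , 0.00553264, 1.2905668 ]), 'attitude': array([-0.70246964,  0.70454787, -0.07396589,  0.06839413])}
{'t': 0.1, 'q': array([ 9.87513830e-01,  5.28371241e-01,  1.43378204e+00,  1.99704187e-05,
        1.18140453e+00, -1.78519382e-01]), 'qd': array([ 0.00041252, -0.00269153, -0.00429895, -0.00111189,  0.00102459,
        0.00068614]), 'tau': array([ 5.63112189e-05, -4.43304849e+01, -1.78588039e+01, -2.44193570e-04,
        3.89342065e-03, -2.14528444e-05]), 'tcp_pos': array([0.24574239, 0.57395747, 0.23043018]), 'tool_rot': array([-0.38955891,  0.59093924,  0.38902404,  0.58965666]), 'force': array([ 0.14579737, -0.73333438, -0.61485554]), 'ft_torque': array([ 0.02964713, -0.00788778, -0.00181287]), 'finger_gap': 0.9965336730753167}
```

View pics/top0.png

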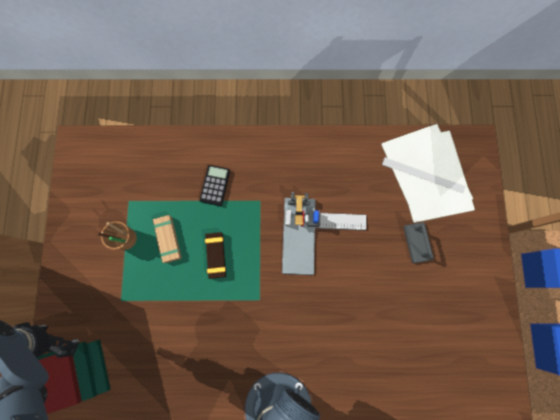

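View pics/side0.png

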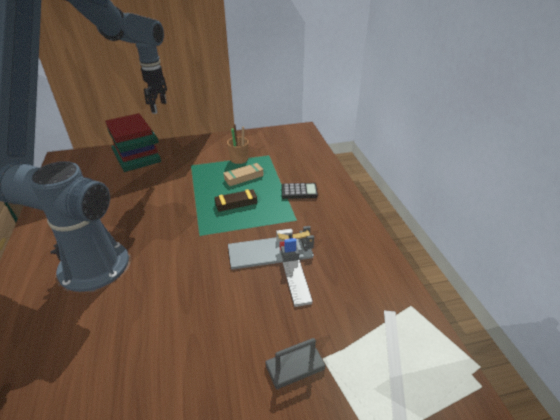

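The top view (x up, y left) shows the pale block at about px (166,240), the dark block at (215,256), the caliper bed at (299,240) with its slide pointing right (-y), and the blue tab at (316,217). The side view shows the same layout. Next I'll measure the poses.

```bash
cat > h.py <<'E'
import numpy as np,cv2
from scipy.spatial.transform import Rotation as R
from station import telemetry, optics, manip
C={n:optics.camera_params(n) for n in("side","top")}
def snap(n,f=None):
    im=optics.snapshot(n)
    if f: cv2.imwrite(f"pics/{f}.png",im[:,:,::-1])
    return im
def ray(n,p,z):
    c=C[n]; d=R.from_quat(c["attitude"]).apply(np.linalg.inv(c["mtx"])@np.array([p[0],p[1],1.]))
    o=c["origin"]; return o+d*(z-o[2])/d[2]
def proj(n,P):
    c=C[n]; q=R.from_quat(c["attitude"]).inv().apply(np.atleast_2d(P)-c["origin"])@c["mtx"].T
    return q[:,:2]/q[:,2:]
def crop(im,x0,y0,x1,y1,s,f): cv2.imwrite(f"pics/{f}.png",cv2.resize(im[y0:y1,x0:x1,::-1],None,fx=s,fy=s,interpolation=cv2.INTER_CUBIC))
E
python3 - <<'E'
from h import *
im=cv2.imread("pics/top0.png")[:,:,::-1]; s=cv2.imread("pics/side0.png")[:,:,::-1]
crop(im,270,180,380,285,7,"tc"); crop(im,90,160,260,300,4,"tb"); crop(s,215,210,325,315,7,"sc")
E
```

```text
(no output)
```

View pics/tc.png

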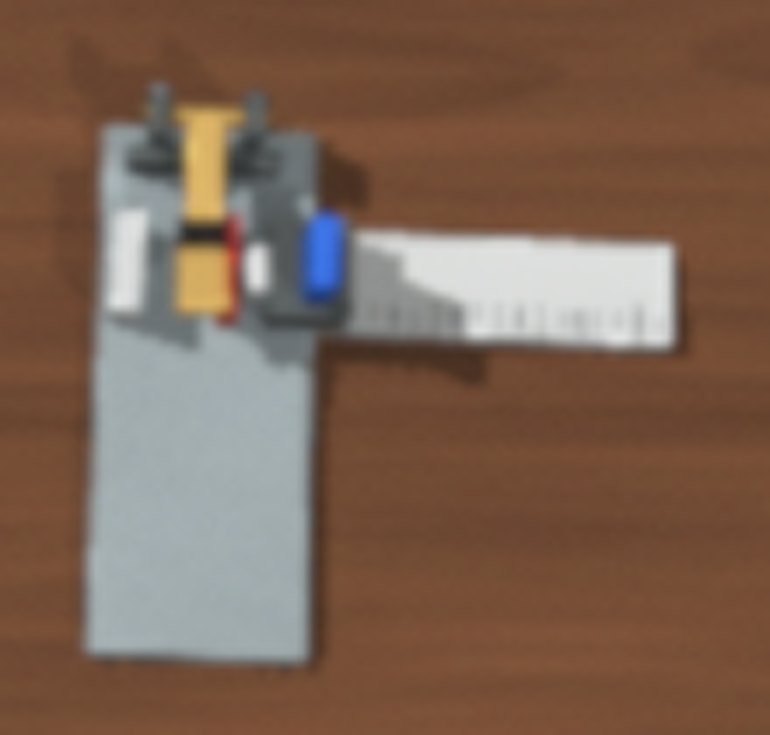

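View pics/tb.png

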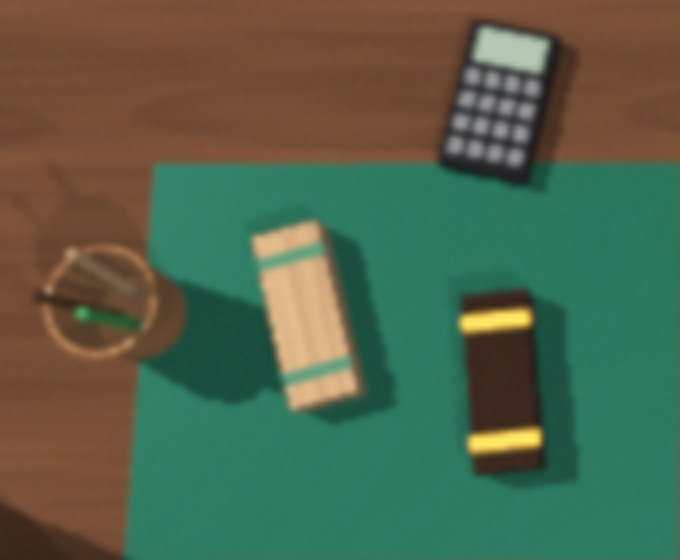

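View pics/sc.png

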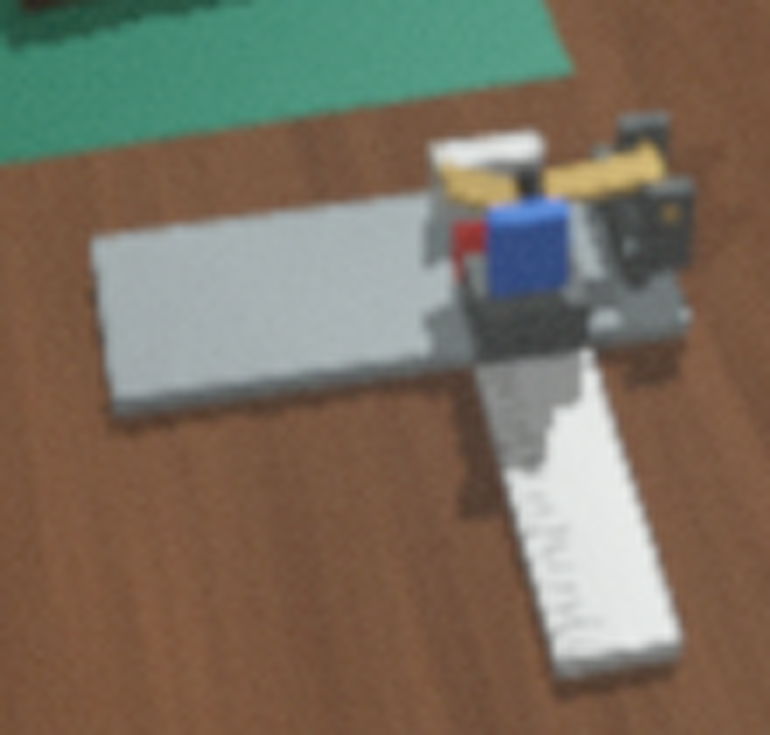

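Run:
```python
from h import *
im=cv2.imread("pics/top0.png")[:,:,::-1]; s=cv2.imread("pics/side0.png")[:,:,::-1]
def c2p(c,s,o): return ((c[0]+.5)/s-.5+o[0],(c[1]+.5)/s-.5+o[1])
cs=[(85,655),(308,662),(103,125),(318,135)]
P=[ray("top",c2p(c,7,(270,180)),.012)[:2] for c in cs]
print("bed",np.round(P,4)); NL,NR,FL,FR=P
print("w",np.linalg.norm(NL-NR),np.linalg.norm(FL-FR),"l",np.linalg.norm(NL-FL),np.linalg.norm(NR-FR))
for a,b in((NL,FL),(NR,FR)): print("yaw",np.degrees(np.arctan2(*(b-a)[::-1])))
for a,b in((NR,NL),(FR,FL)): print("yaw y",np.degrees(np.arctan2(*(b-a)[::-1]))-90)
print("ctr",np.mean(P,0))
S=[ray("top",c2p(c,7,(270,180)),.012)[:2] for c in [(675,243),(672,350)]];print("slide end",S)
# side bed corners
print("side bed",[np.round(ray("side",c2p(c,7,(215,210)),.012)[:2],4) for c in [(93,240),(113,402),(688,318)]])
print("side slide",[np.round(ray("side",c2p(c,7,(215,210)),.012)[:2],4) for c in [(555,655),(680,638)]])
def blob(im,m,x0,y0,x1,y1):
    k=np.zeros(m.shape,np.uint8);k[y0:y1,x0:x1]=255;m=m&k
    n,l,st,ce=cv2.connectedComponentsWithStats(m);i=1+np.argmax(st[1:,4]);return (l==i),st[i],ce[i]
hsv=cv2.cvtColor(im,cv2.COLOR_RGB2HSV);hs=cv2.cvtColor(s,cv2.COLOR_RGB2HSV)
m,st,ce=blob(im,cv2.inRange(hsv,(105,130,80),(125,255,255)),290,190,340,260)
print("tab top",st,ce,ray("top",ce,.088))
m,st,ce=blob(s,cv2.inRange(hs,(105,130,60),(125,255,255)),260,220,320,280)
print("tab side",st,ce)
t=c2p((527,208),7,(215,210));print("tab side top",ray("side",t,.088))
# pale block
k=np.zeros(im.shape[:2],np.uint8);k[205:270,140:190]=1
m=(cv2.inRange(hsv,(5,40,130),(25,200,255))>0)&(k>0)
m=cv2.morphologyEx(m.astype(np.uint8),cv2.MORPH_CLOSE,np.ones((9,9)))
cn=max(cv2.findContours(m,0,1)[0],key=cv2.contourArea);print(cv2.minAreaRect(cn))
bx=cv2.boxPoints(cv2.minAreaRect(cn));Q=np.array([ray("top",p,.032)[:2] for p in bx]);print(Q,np.mean(Q,0),np.linalg.norm(Q-np.roll(Q,1,0),axis=1))
for c in [(250,236),(320,221),(362,393),(290,411)]:print(np.round(ray("top",c2p(c,4,(90,160)),.032)[:2],4))
for c in [(460,295),(528,290),(544,466),(474,474)]:print("dark",np.round(ray("top",c2p(c,4,(90,160)),.032)[:2],4))
for c in [(42,290),(158,290),(100,245),(100,358)]:print("pot",np.round(ray("top",c2p(c,4,(90,160)),.085)[:2],4))
```

```text
bed [[ 0.4187 -0.0161]
 [ 0.4151 -0.1223]
 [ 0.6786 -0.0265]
 [ 0.6733 -0.1331]]
w 0.10632569264894402 0.10677136442921219 l 0.2601017466576824 0.25847251220070744
yaw -2.2876952209677293
yaw -2.3857188388529167
yaw y -1.971303857506058
yaw y -2.8471197527709933
ctr [ 0.54642158 -0.07449819]
slide end [array([ 0.61828074, -0.30778337]), array([ 0.56499203, -0.30363864])]
side bed [array([ 0.4199, -0.0178]), array([ 0.4146, -0.122 ]), array([ 0.6723, -0.1326])]
side slide [array([ 0.5655, -0.3   ]), array([ 0.616 , -0.3037])]
tab top [313 210   6  13  65] [315.50769231 216.4       ] [ 0.59649984 -0.12515281  0.088     ]
tab side [285 238  11  14 123] [289.91869919 244.7804878 ]
tab side top [ 0.59903371 -0.12480617  0.088     ]
((165.61764526367188, 238.4706268310547), (44.38401794433594, 17.947635650634766), 75.96376037597656)
[[0.59928413 0.42199685]
 [0.61411168 0.3642562 ]
 [0.46900406 0.32095882]
 [0.45488923 0.37752179]] [0.53432228 0.37118341] [0.15108911 0.05961409 0.15142947 0.0582975 ]
[0.601  0.4201]
[0.6137 0.3619]
[0.4688 0.3196]
[0.4542 0.378 ]
dark [0.5503 0.2416]
dark [0.5544 0.1849]
dark [0.4088 0.168 ]
dark [0.4026 0.225 ]
pot [0.5473 0.566 ]
pot [0.5471 0.4734]
pot [0.5839 0.5227]
pot [0.4927 0.5152]
```

```bash
cat >> h.py <<'E'
O=np.array([0.546,-0.0745,0]); YAW=np.radians(-2.3)
def cal(x,y,z): # mm caliper -> world
    c,s=np.cos(YAW),np.sin(YAW); return O+np.array([c*x-s*y,s*x+c*y,z])/1000
def tocal(p):
    return R.from_euler('z',-YAW).apply(np.asarray(p)-O)*1000
def goto(P,zdeg):
    """tool shift + turn so TCP at P and tool z horizontally along zdeg (mod 180)"""
    s=telemetry.sense(); r=R.from_quat(s["tool_rot"]); M=r.as_matrix()
    cur=np.degrees(np.arctan2(M[1,2],M[0,2])); d=(zdeg-cur+90)%180-90
    # tool x down: turn +a about tool x reduces world yaw
    print("t %.2f tcp"%s["t"],np.round(s["tcp_pos"],4),"xax",np.round(M[:,0],3),"zdir %.1f"%cur,"F",np.round(s["force"],1),"gap %.3f"%s["finger_gap"],"q5 %.2f"%s["q"][5])
    print("shift",np.round(M.T@(np.asarray(P)-s["tcp_pos"]),4),"turn %.4f"%np.radians(-d))
def st():
    s=telemetry.sense(); print("t %.2f"%s["t"],"cal",np.round(tocal(s["tcp_pos"]),1),"F",np.round(s["force"],1),"gap %.3f"%s["finger_gap"])
E
python3 - <<'E'
from h import *
print(cal(55,-48.4,88),cal(55,-48.4,140))
goto(cal(55,-48.4,150),90-2.3)
E
```

```text
[ 0.59901331 -0.12506826  0.088     ] [ 0.59901331 -0.12506826  0.14      ]
t 0.10 tcp [0.2457 0.574  0.2304] xax [-0.001 -0.002 -1.   ] zdir 66.8 F [ 0.1 -0.7 -0.6] gap 0.997 q5 -0.18
shift [ 0.0812 -0.6    -0.5033] turn -0.3646
```

Emit:
step_arm --pt "0 -0.02 -0.017 -0.04" --pt "0 -0.046 -0.039 -0.08" --pt "0 -0.074 -0.062 -0.13" --pt "0 -0.102 -0.086 -0.18" --pt "0 -0.13 -0.109 -0.23" --pt "0 -0.158 -0.133 -0.28" --pt "0 -0.186 -0.156 -0.33" --pt "0 -0.214 -0.18 -0.3646" --jaw 0.042

```text
t: 0.77
tcp_pos: [0.3718, 0.3226, 0.2305]
tool_rot: [-0.491, 0.51, 0.49, 0.508]
force: [1.9, -0.3, -0.2]
finger_gap: 0.488
```

Run:
```python
from h import *
goto(cal(55,-48.4,150),90-2.3)
```

```text
t 0.77 tcp [0.3718 0.3226 0.2305] xax [-0.001 -0.002 -1.   ] zdir 87.8 F [ 1.9 -0.3 -0.2] gap 0.488 q5 -1.04
shift [ 0.081  -0.2439 -0.4387] turn 0.0026
```

Emit:
step_arm --pt "0 -0.013 -0.024" --pt "0 -0.03 -0.055" --pt "0 -0.048 -0.087" --pt "0 -0.067 -0.12" --pt "0.01 -0.085 -0.153" --pt "0.02 -0.103 -0.186" --pt "0.03 -0.122 -0.219" --pt "0.03 -0.14 -0.252"

```text
invalid input at $.commands[0]: expected 4 numbers
```

Emit:
step_arm --pt "0 -0.013 -0.024 0" --pt "0 -0.03 -0.055 0" --pt "0 -0.048 -0.087 0" --pt "0 -0.067 -0.12 0" --pt "0.01 -0.085 -0.153 0" --pt "0.02 -0.103 -0.186 0" --pt "0.03 -0.122 -0.219 0" --pt "0.03 -0.14 -0.252 0"

```text
t: 1.43
tcp_pos: [0.5013, 0.0637, 0.1989]
tool_rot: [-0.489, 0.511, 0.491, 0.508]
force: [-0.4, 0.4, -0.2]
finger_gap: 0.493
```

Emit:
step_arm --pt "0.005 -0.015 -0.027 0" --pt "0.012 -0.03 -0.055 0" --pt "0.02 -0.047 -0.085 0" --pt "0.028 -0.064 -0.115 0" --pt "0.037 -0.08 -0.145 0" --pt "0.046 -0.093 -0.168 0" --pt "0.05 -0.102 -0.184 0" --pt "0.05 -0.104 -0.187 0"

```text
t: 2.1
tcp_pos: [0.5988, -0.1305, 0.147]
tool_rot: [-0.489, 0.512, 0.491, 0.508]
force: [0.4, 0.3, -0.2]
finger_gap: 0.49
```

Run:
```python
from h import *
goto(cal(55,-48.4,54),90-2.3); st()
im=snap("top");s=snap("side");crop(im,250,170,380,285,6,"t1");crop(s,215,160,345,280,5,"s1")
```

```text
t 2.10 tcp [ 0.5988 -0.1305  0.147 ] xax [-0.006 -0.002 -1.   ] zdir 87.6 F [ 0.4  0.3 -0.2] gap 0.490 q5 -1.92
shift [ 0.093  -0.0005  0.0057] turn -0.0010
t 2.10 cal [ 55.  -53.8 147. ] F [ 0.4  0.3 -0.2] gap 0.490
```

View pics/s1.png

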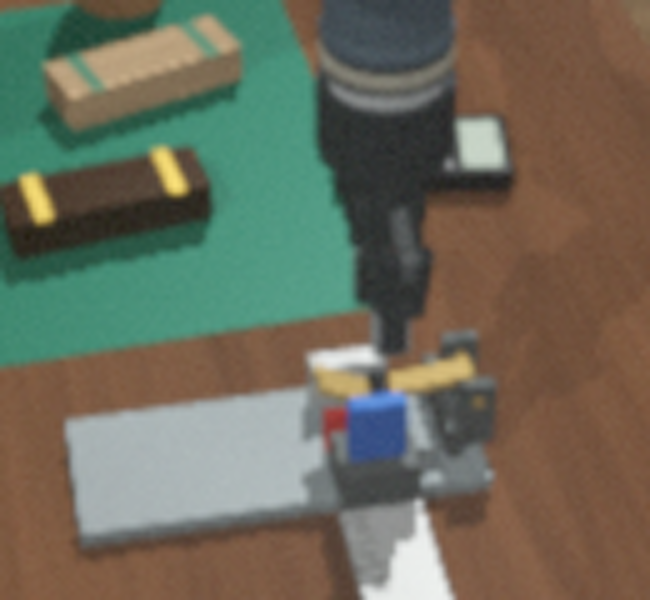

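View pics/t1.png

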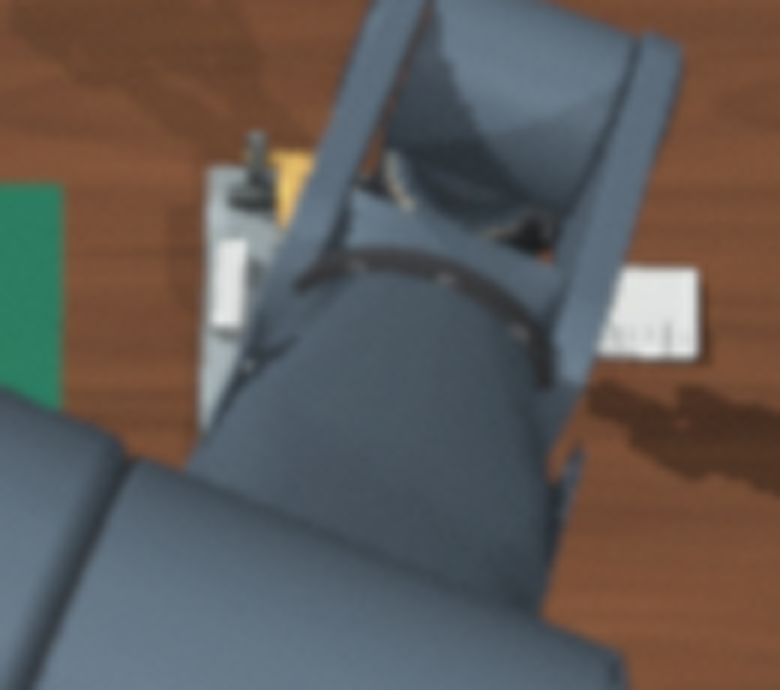

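The side view shows the gripper directly over the blue tab (crop px 375,425), and the top view is blocked by the arm. I'll go down astride the tab.

Emit:
step_arm --pt "0.01 0 0.0057 0" --pt "0.025 0 0.0057 0" --pt "0.04 0 0.0057 0" --pt "0.055 0 0.0057 0" --pt "0.068 0 0.0057 0" --pt "0.079 0 0.0057 0" --pt "0.088 0 0.0057 0" --pt "0.09 0 0.0057 0"

```text
t: 2.87
tcp_pos: [0.5959, -0.1204, 0.0563]
tool_rot: [-0.488, 0.512, 0.493, 0.507]
force: [-0.2, 0.8, 0.1]
finger_gap: 0.496
```

Emit:
step_arm --pt "0 0 0 0" --pt "0 0 0 0" --pt "0 0 0 0" --pt "0 0 0 0" --pt "0 0 0 0" --pt "0 0 0 0" --jaw 0.0 --grip_force 30

```text
t: 3.37
tcp_pos: [0.5955, -0.1227, 0.0566]
tool_rot: [-0.488, 0.513, 0.492, 0.506]
force: [-0.6, -7.6, -2.6]
finger_gap: 0.161
```

Run:
```python
from h import *
goto(cal(55,-92.4,56),90-2.3); st()
```

```text
t 3.37 tcp [ 0.5955 -0.1227  0.0566] xax [-0.01  -0.002 -1.   ] zdir 87.8 F [-0.6 -7.6 -2.6] gap 0.161 q5 -1.91
shift [ 0.0006 -0.0036 -0.0462] turn 0.0015
t 3.37 cal [ 51.4 -46.2  56.6] F [-0.6 -7.6 -2.6] gap 0.161
```

Emit:
step_arm --pt "0 0 -0.004 0" --pt "0 0 -0.01 0" --pt "0 0 -0.016 0" --pt "0 0 -0.023 0" --pt "0 0 -0.03 0" --pt "0 0 -0.037 0" --pt "0 0 -0.043 0" --pt "0 0 -0.048 0"

```text
t: 4.03
tcp_pos: [0.5935, -0.166, 0.0565]
tool_rot: [-0.486, 0.512, 0.494, 0.508]
force: [3.4, 13.4, -3.2]
finger_gap: 0.152
```

Emit:
step_arm --pt "0 0 0 0" --pt "0 0 0 0" --pt "0 0 0 0" --jaw 0.045

```text
t: 4.28
tcp_pos: [0.5939, -0.1663, 0.0572]
tool_rot: [-0.486, 0.511, 0.493, 0.508]
force: [-0.3, -0.2, -0.3]
finger_gap: 0.529
```

Run:
```python
from h import *
st()
s=snap("side");crop(s,215,160,345,280,5,"s2")
```

```text
t 4.28 cal [ 51.6 -89.8  57.2] F [-0.3 -0.2 -0.3] gap 0.529
```

View pics/s2.png

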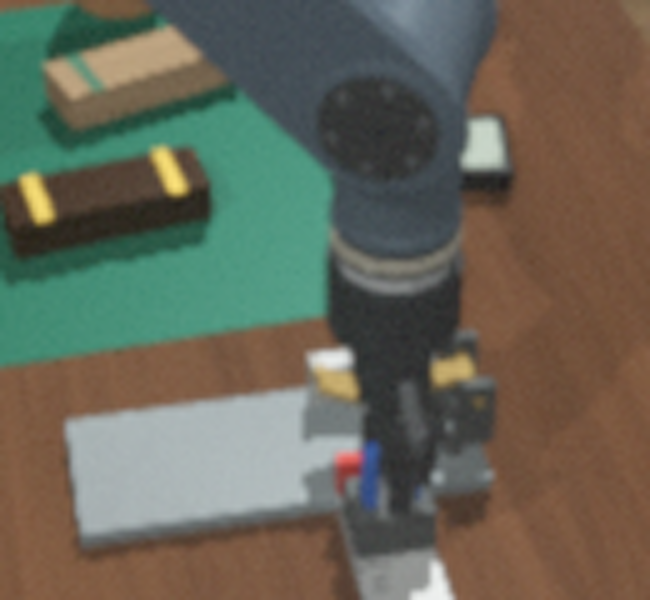

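The jaw opened: the carriage moved about 43 mm and is now at crop (385,520). Next I'll lift and go to the block.

Emit:
step_arm --pt "-0.01 0 0 0" --pt "-0.025 0 0 0" --pt "-0.045 0 0 0" --pt "-0.07 0 0 0" --pt "-0.1 0 0 0" --pt "-0.12 0 0 0" --pt "-0.125 0 0 0" --pt "-0.125 0 0 0" --jaw 0.0854

```text
t: 5.0
tcp_pos: [0.5963, -0.1678, 0.185]
tool_rot: [-0.488, 0.511, 0.491, 0.509]
force: [-0.7, 0.0, -0.2]
finger_gap: 1.0
```

Run:
```python
from h import *
goto([.5008,.3612,.15],106.2)
```

```text
t 5.00 tcp [ 0.5963 -0.1678  0.185 ] xax [-0.005  0.001 -1.   ] zdir 87.7 F [-0.7  0.  -0.2] gap 1.000 q5 -1.98
shift [0.0362 0.1167 0.5246] turn -0.3232
```

Emit:
step_arm --pt "0 0.004 0.018 -0.02" --pt "0 0.01 0.045 -0.06" --pt "0 0.018 0.08 -0.1" --pt "0 0.026 0.118 -0.15" --pt "0 0.034 0.156 -0.2" --pt "0 0.043 0.194 -0.24" --pt "0 0.052 0.232 -0.28" --pt "0 0.06 0.27 -0.32"

```text
t: 5.67
tcp_pos: [0.5444, 0.1069, 0.1839]
tool_rot: [-0.562, 0.426, 0.568, 0.423]
force: [0.7, 0.1, 0.8]
finger_gap: 0.997
```

Run:
```python
from h import *
goto([.5008,.3612,.15],106.2)
```

```text
t 5.67 tcp [0.5444 0.1069 0.1839] xax [-0.009  0.002 -1.   ] zdir 106.2 F [0.7 0.1 0.8] gap 0.997 q5 -1.86
shift [ 0.0347 -0.0291  0.2563] turn -0.0008
```

Emit:
step_arm --pt "0 -0.004 0.035 0" --pt "0 -0.008 0.072 0" --pt "0.005 -0.012 0.11 0" --pt "0.01 -0.016 0.148 0" --pt "0.015 -0.02 0.186 0" --pt "0.025 -0.025 0.222 0" --pt "0.032 -0.028 0.25 0" --pt "0.0347 -0.0291 0.2563 0"

```text
t: 6.33
tcp_pos: [0.4966, 0.3653, 0.1471]
tool_rot: [-0.562, 0.426, 0.571, 0.421]
force: [-1.0, 0.4, -0.5]
finger_gap: 1.001
```

Emit:
step_arm --pt "0 0 0 0"

```text
t: 6.42
tcp_pos: [0.4943, 0.3666, 0.145]
tool_rot: [-0.562, 0.426, 0.572, 0.418]
force: [-0.5, 0.3, 0.3]
finger_gap: 1.0
```

Run:
```python
from h import *
goto([.5008,.3612,.003],106.2)
s=snap("side");crop(s,190,110,320,230,5,"s3")
```

```text
t 6.42 tcp [0.4943 0.3666 0.145 ] xax [-0.018 -0.001 -1.   ] zdir 106.7 F [-0.5  0.3  0.3] gap 1.000 q5 -1.41
shift [ 0.1418 -0.0071 -0.0077] turn 0.0083
```

View pics/s3.png

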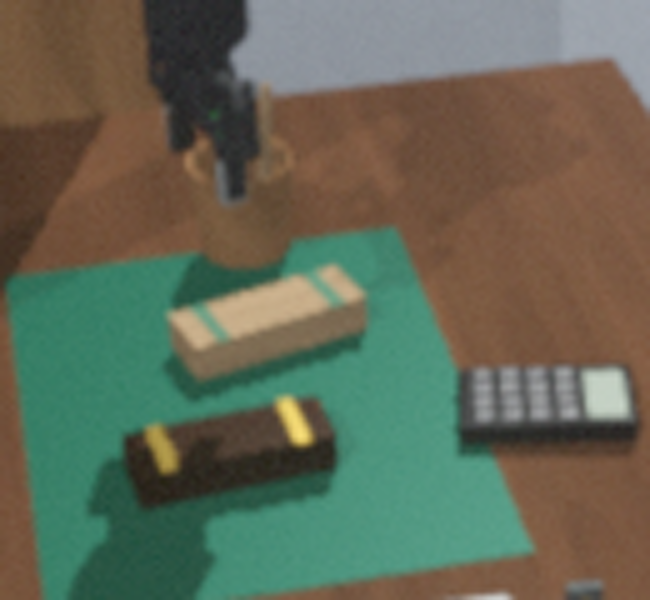

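The side view shows the gripper high above the pale block, whose top corners are at crop (168,315), (335,265), (366,297) and (198,349). I'll cross-check the block with this view and see whether the tool tilt settles.

Run:
```python
from h import *
P=[ray("side",((c[0]+.5)/5-.5+190,(c[1]+.5)/5-.5+110),.032)[:2] for c in [(168,315),(335,265),(366,297),(198,349)]]
print(np.round(P,4),np.mean(P,0))
d=(P[1]+P[2]-P[0]-P[3])/2;print(np.linalg.norm(d),np.degrees(np.arctan2(d[1],d[0])))
goto([.5008,.3612,.003],106.2)
```

```text
[[0.4563 0.3762]
 [0.5995 0.4179]
 [0.6145 0.3638]
 [0.4729 0.3224]] [0.53577366 0.37009543]
0.1483499858763064 16.26279472037286
t 6.47 tcp [0.4936 0.366  0.1448] xax [-0.02  -0.001 -1.   ] zdir 106.6 F [-0.8 -0.1 -0.8] gap 0.999 q5 -1.41
shift [ 0.1416 -0.0082 -0.0073] turn 0.0075
```

Emit:
step_arm --pt "0 0 0 0" --pt "0 0 0 0"

```text
t: 6.63
tcp_pos: [0.4928, 0.3646, 0.144]
tool_rot: [-0.561, 0.428, 0.573, 0.417]
force: [0.2, -0.7, -0.0]
finger_gap: 0.999
```

Run:
```python
from h import *
goto([.5008,.3612,.003],106.2)
```

```text
t 6.63 tcp [0.4928 0.3646 0.144 ] xax [-0.022 -0.002 -1.   ] zdir 106.6 F [ 0.2 -0.7 -0. ] gap 0.999 q5 -1.41
shift [ 0.1408 -0.0097 -0.0061] turn 0.0066
```

Emit:
step_arm --pt "0.012 -0.004 -0.003 0.0066" --pt "0.035 -0.0097 -0.0061 0.0066" --pt "0.06 -0.0097 -0.0061 0.0066" --pt "0.09 -0.0097 -0.0061 0.0066" --pt "0.115 -0.0097 -0.0061 0.0066" --pt "0.132 -0.0097 -0.0061 0.0066" --pt "0.138 -0.0097 -0.0061 0.0066" --pt "0.138 -0.0097 -0.0061 0.0066"

```text
t: 7.3
tcp_pos: [0.5001, 0.3594, 0.0037]
tool_rot: [-0.559, 0.432, 0.571, 0.419]
force: [-0.8, 0.6, 0.1]
finger_gap: 1.0
```

Run:
```python
from h import *
goto([.5008,.3612,.003],106.2)
```

```text
t 7.30 tcp [0.5001 0.3594 0.0037] xax [-0.026 -0.004 -1.   ] zdir 106.1 F [-0.8  0.6  0.1] gap 1.000 q5 -1.42
shift [ 0.0007 -0.0011  0.0015] turn -0.0019
```

Emit:
step_arm --pt "0 -0.001 0.0015 0" --pt "0 -0.001 0.0015 0" --pt "0 -0.001 0.0015 0" --pt "0 -0.001 0.0015 0" --pt "0 -0.001 0.0015 0" --pt "0 -0.001 0.0015 0" --jaw 0.0 --grip_force 50

```text
t: 7.8
tcp_pos: [0.502, 0.3617, 0.0055]
tool_rot: [-0.559, 0.43, 0.571, 0.42]
force: [-0.4, -1.0, 6.1]
finger_gap: 0.647
```

Emit:
step_arm --pt "-0.005 0 0 0" --pt "-0.015 0 0 0" --pt "-0.03 0 0 0" --pt "-0.05 0 0 0" --pt "-0.072 0 0 0" --pt "-0.092 0 0 0" --pt "-0.102 0 0 0" --pt "-0.102 0 0 0"

```text
t: 8.47
tcp_pos: [0.5058, 0.3628, 0.1104]
tool_rot: [-0.56, 0.429, 0.57, 0.421]
force: [-0.5, -0.5, -1.8]
finger_gap: 0.645
```

Run:
```python
from h import *
goto(cal(-105,-1,105),87.7)
s=snap("side");crop(s,170,90,300,210,5,"s4")
```

```text
t 8.47 tcp [0.5058 0.3628 0.1104] xax [-0.017 -0.    -1.   ] zdir 106.1 F [-0.5 -0.5 -1.8] gap 0.645 q5 -1.42
shift [ 0.0066  0.1825 -0.3991] turn 0.3212
```

View pics/s4.png

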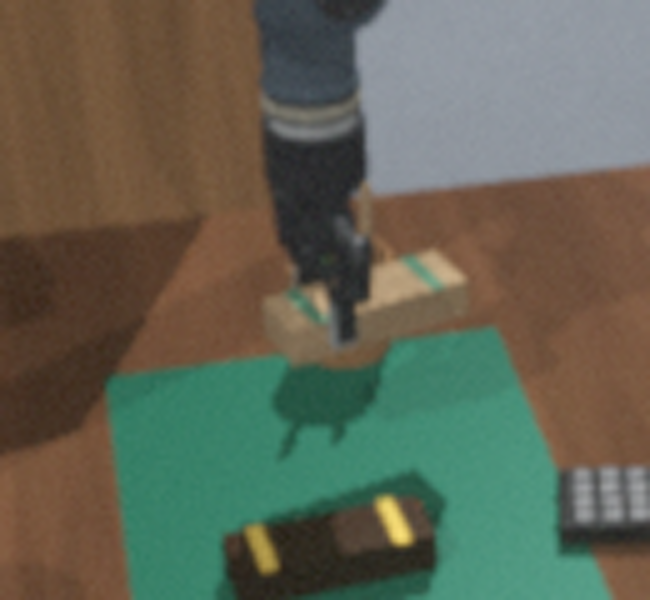

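Held level in the gripper: the block is at crop (370,300) and clear of the bench. I'll carry it across.

Emit:
step_arm --pt "0 0.006 -0.014 0.02" --pt "0 0.016 -0.036 0.06" --pt "0 0.03 -0.066 0.1" --pt "0 0.045 -0.099 0.15" --pt "0 0.06 -0.132 0.2" --pt "0 0.076 -0.166 0.24" --pt "0 0.09 -0.198 0.29" --pt "0 0.104 -0.228 0.32"

```text
t: 9.18
tcp_pos: [0.4664, 0.1127, 0.1086]
tool_rot: [-0.484, 0.516, 0.495, 0.504]
force: [0.3, -0.0, -2.4]
finger_gap: 0.644
```

Run:
```python
from h import *
goto(cal(-100,-2,80),87.7)
```

```text
t 9.18 tcp [0.4664 0.1127 0.1086] xax [-0.023 -0.002 -1.   ] zdir 87.7 F [ 0.3 -0.  -2.4] gap 0.644 q5 -1.52
shift [ 0.0294  0.0121 -0.1858] turn -0.0008
```

Emit:
step_arm --pt "0 0.002 -0.034 0" --pt "0 0.004 -0.068 0" --pt "0.0 0.006 -0.102 0" --pt "0.005 0.008 -0.135 0" --pt "0.015 0.01 -0.162 0" --pt "0.024 0.012 -0.18 0" --pt "0.028 0.0121 -0.1858 0" --pt "0.028 0.0121 -0.1858 0"

```text
t: 9.85
tcp_pos: [0.4448, -0.0734, 0.0798]
tool_rot: [-0.482, 0.518, 0.495, 0.504]
force: [0.3, 0.9, -2.0]
finger_gap: 0.65
```

Emit:
step_arm --pt "0 0 0 0" --pt "0 0 0 0" --pt "0 0 0 0"

```text
t: 10.1
tcp_pos: [0.4448, -0.0723, 0.0799]
tool_rot: [-0.483, 0.517, 0.496, 0.504]
force: [-0.3, 0.2, -0.7]
finger_gap: 0.645
```

Run:
```python
from h import *
goto(cal(-100,-2,20),87.7); st()
s=snap("side");crop(s,190,150,330,270,5,"s5");im=snap("top");crop(im,250,170,380,285,6,"t5")
```

```text
t 10.10 tcp [ 0.4448 -0.0723  0.0799] xax [-0.027  0.    -1.   ] zdir 87.6 F [-0.3  0.2 -0.7] gap 0.645 q5 -1.92
shift [ 0.0598 -0.0028 -0.0001] turn -0.0022
t 10.10 cal [-101.2   -1.8   79.9] F [-0.3  0.2 -0.7] gap 0.645
```

View pics/s5.png

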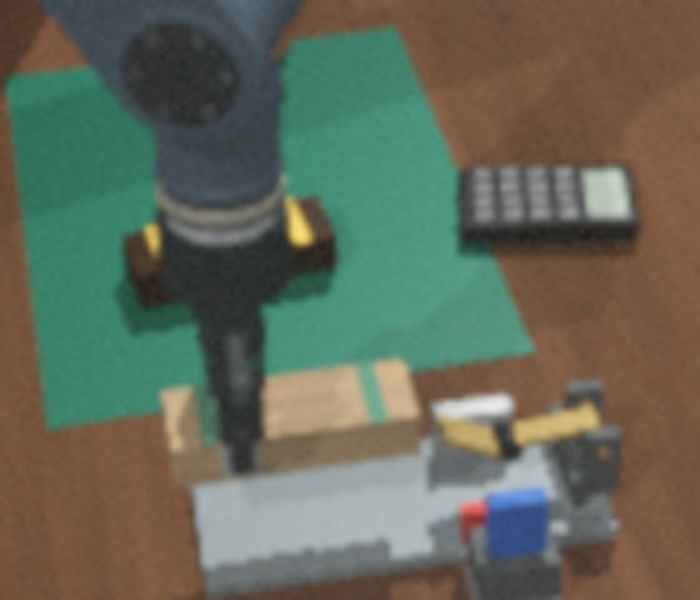

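View pics/t5.png

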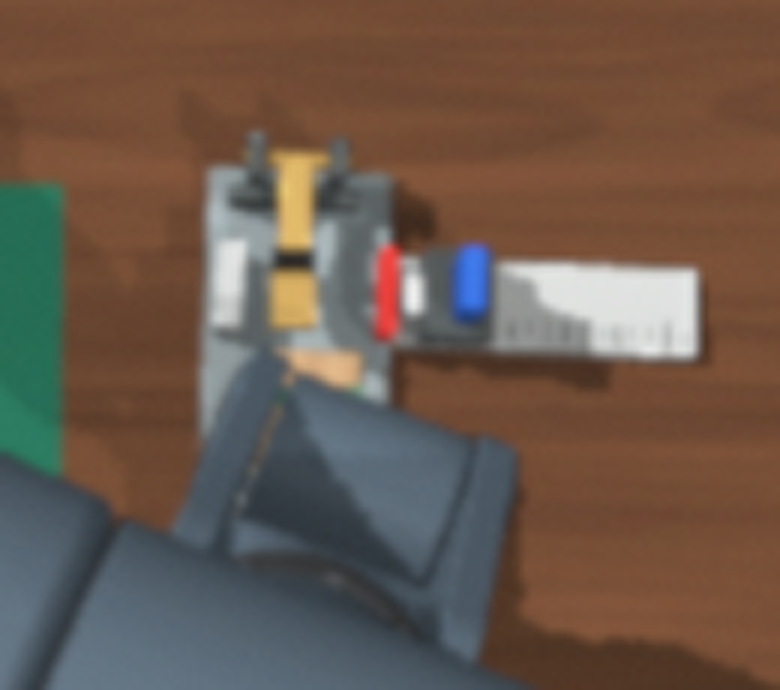

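The block is over the near half of the bed, with its far edge at top crop (362,352). The jaw is open, with the red anvil at crop (387,292). I'll check the block's front right corner, then lower.

Run:
```python
from h import *
f=lambda c,s,o,n,z:np.round(tocal(ray(n,((c[0]+.5)/s-.5+o[0],(c[1]+.5)/s-.5+o[1]),z)),1)
print("block FR",f((362,352),6,(250,170),"top",.106))
print("side FL, FR top",f((403,359),5,(190,150),"side",.106),f((420,402),5,(190,150),"side",.106))
print("fixed jaw face top",f((246,240),6,(250,170),"top",.045),f((239,326),6,(250,170),"top",.045))
print("tab",f((473,282),6,(250,170),"top",.088),"anvil",f((376,248),6,(250,170),"top",.04),f((374,335),6,(250,170),"top",.04))
print("pad/arm sides",f((270,322),6,(250,170),"top",.06),f((315,325),6,(250,170),"top",.06))
```

```text
block FR [ 10.  -29.7 106. ]
side FL, FR top [  8.5  24.7 106. ] [ 11.5 -17.  106. ]
fixed jaw face top [81.2 31.3 45. ] [32.2 33.7 45. ]
tab [ 53.5 -90.4  88. ] anvil [ 80.4 -42.1  40. ] [ 30.8 -41.9  40. ]
pad/arm sides [32.4 17.2 60. ] [31.7 -7.6 60. ]
```

Emit:
step_arm --pt "0.012 -0.001 0.001 0" --pt "0.026 -0.002 0.001 0" --pt "0.039 -0.002 0.001 0" --pt "0.049 -0.002 0.001 0" --pt "0.056 -0.002 0.001 0" --pt "0.06 -0.002 0.001 0" --pt "0.0605 -0.002 0.001 0" --pt "0.0605 -0.002 0.001 0"

```text
t: 10.87
tcp_pos: [0.4456, -0.0714, 0.0196]
tool_rot: [-0.483, 0.517, 0.496, 0.504]
force: [0.5, 0.3, -1.9]
finger_gap: 0.646
```

Run:
```python
from h import *
goto(cal(-5,-1,18.5),87.7); st()
s=snap("side");crop(s,190,180,330,300,5,"s6")
```

```text
t 10.87 tcp [ 0.4456 -0.0714  0.0196] xax [-0.026 -0.    -1.   ] zdir 87.6 F [ 0.5  0.3 -1.9] gap 0.646 q5 -1.91
shift [-0.0013 -0.0954  0.0001] turn -0.0017
t 10.87 cal [-100.4   -0.9   19.6] F [ 0.5  0.3 -1.9] gap 0.646
```

View pics/s6.png

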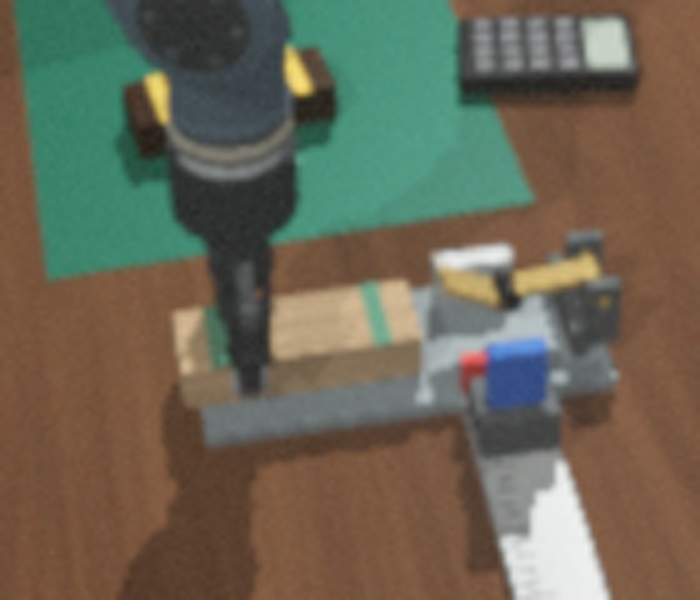

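Emit:
step_arm --pt "0 -0.008 0 0" --pt "-0.0003 -0.02 0 0" --pt "-0.0006 -0.033 0 0" --pt "-0.001 -0.046 0 0" --pt "-0.0015 -0.059 0 0" --pt "-0.0015 -0.072 0 0" --pt "-0.0015 -0.081 0 0" --pt "-0.0015 -0.084 0 0"

```text
t: 11.58
tcp_pos: [0.5315, -0.0753, 0.0194]
tool_rot: [-0.484, 0.517, 0.495, 0.504]
force: [-1.1, 1.3, -3.2]
finger_gap: 0.647
```

Run:
```python
from h import *
goto(cal(-8,-1,18),87.7); st()
s=snap("side");crop(s,190,180,330,300,5,"s7");im=snap("top");crop(im,250,170,380,285,6,"t7")
```

```text
t 11.58 tcp [ 0.5315 -0.0753  0.0194] xax [-0.024 -0.001 -1.   ] zdir 87.6 F [-1.1  1.3 -3.2] gap 0.647 q5 -1.86
shift [ 0.0013 -0.0065  0.0004] turn -0.0015
t 11.58 cal [-14.5  -1.4  19.4] F [-1.1  1.3 -3.2] gap 0.647
```

View pics/s7.png

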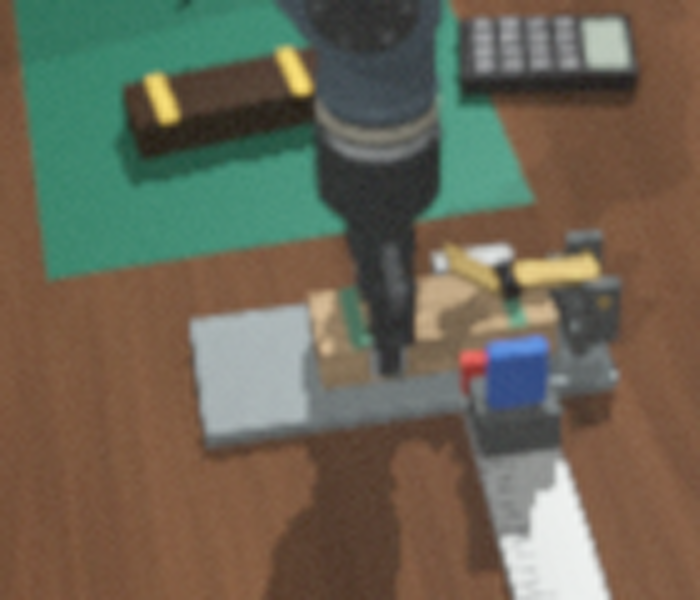

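View pics/t7.png

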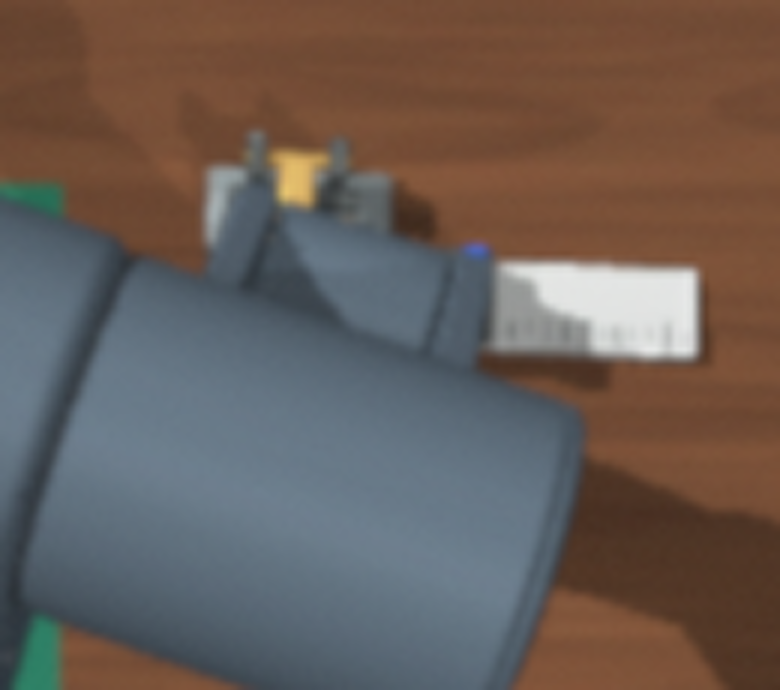

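The hold-down has ridden up onto the block, with its ramp raised at side crop (470,262). I'll push the last few mm, touch the bed, then release.

Emit:
step_arm --pt "0 -0.002 0 0" --pt "0 -0.004 0 0" --pt "0 -0.006 0 0" --pt "0.0005 -0.0065 0 0" --pt "0.001 -0.0065 0 0" --pt "0.0015 -0.0065 0 0" --pt "0.002 -0.0065 0 0" --pt "0.0025 -0.0065 0 0"

```text
t: 12.35
tcp_pos: [0.5374, -0.0755, 0.0176]
tool_rot: [-0.484, 0.517, 0.495, 0.504]
force: [-3.7, 0.6, 9.1]
finger_gap: 0.646
```

Run:
```python
from h import *
goto(cal(-8,-1,18),87.7); st()
```

```text
t 12.35 tcp [ 0.5374 -0.0755  0.0176] xax [-0.023 -0.001 -1.   ] zdir 87.6 F [-3.7  0.6  9.1] gap 0.646 q5 -1.86
shift [-0.0005 -0.0005  0.0004] turn -0.0017
t 12.35 cal [-8.5 -1.4 17.6] F [-3.7  0.6  9.1] gap 0.646
```

Emit:
step_arm --pt "0 0 0 0" --pt "0 0 0 0" --pt "0 0 0 0" --pt "-0.01 0 0 0" --pt "-0.03 0 0 0" --pt "-0.06 0 0 0" --pt "-0.09 0 0 0" --pt "-0.11 0 0 0" --jaw 0.0854

```text
t: 13.02
tcp_pos: [0.5412, -0.0758, 0.1307]
tool_rot: [-0.485, 0.516, 0.493, 0.505]
force: [0.2, -1.2, -0.2]
finger_gap: 1.001
```

Run:
```python
from h import *
goto(cal(53,-90.2,150),87.7); st()
s=snap("side");crop(s,190,180,330,300,5,"s8")
```

```text
t 13.02 tcp [ 0.5412 -0.0758  0.1307] xax [-0.019 -0.003 -1.   ] zdir 87.6 F [ 0.2 -1.2 -0.2] gap 1.001 q5 -1.86
shift [-0.0201 -0.0575 -0.0887] turn -0.0016
t 13.02 cal [ -4.7  -1.5 130.7] F [ 0.2 -1.2 -0.2] gap 1.001
```

View pics/s8.png

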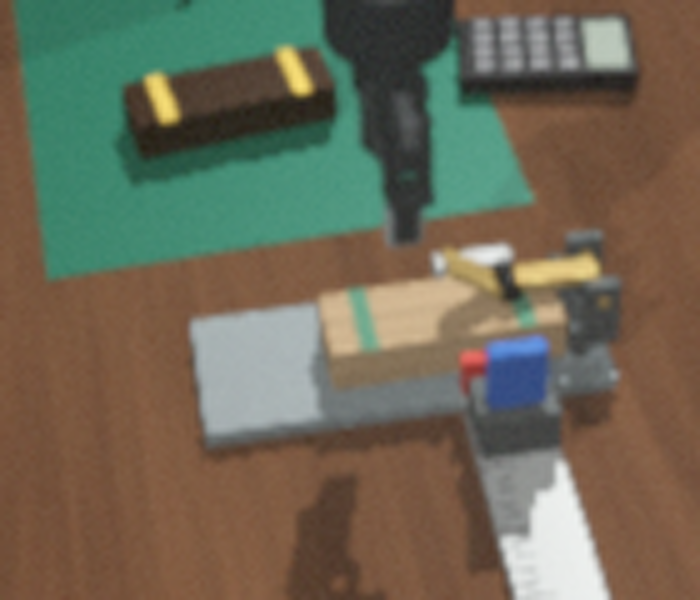

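The block lies on the bed under the raised arm, its near top corners at crop (320,293) and (333,359). I'll measure it.

Run:
```python
from h import *
f=lambda c,s,o,n,z:np.round(tocal(ray(n,((c[0]+.5)/s-.5+o[0],(c[1]+.5)/s-.5+o[1]),z)),1)
for c in [(320,293),(333,359),(564,326)]: print(f(c,5,(190,180),"side",.044))
print(f((333,388),5,(190,180),"side",.012))
print("bed NL,NR",f((190,320),5,(190,180),"side",.012),f((207,437),5,(190,180),"side",.012))
```

```text
[-46.1  26.7  44. ]
[-46.9 -34.1  44. ]
[ 98.4 -34.   44. ]
[-47.2 -26.9  12. ]
bed NL,NR [-128.9   53.    12. ] [-128.5  -52.9   12. ]
```

Emit:
step_arm --pt "-0.008 -0.008 -0.012 0" --pt "-0.018 -0.02 -0.03 0" --pt "-0.02 -0.033 -0.05 0" --pt "-0.02 -0.045 -0.07 0" --pt "-0.02 -0.055 -0.083 0" --pt "-0.02 -0.059 -0.089 0" --pt "-0.02 -0.059 -0.089 0" --pt "-0.02 -0.059 -0.089 0" --jaw 0.042

```text
t: 13.73
tcp_pos: [0.5982, -0.1671, 0.1533]
tool_rot: [-0.487, 0.515, 0.492, 0.506]
force: [0.4, -0.1, -0.0]
finger_gap: 0.494
```

Run:
```python
from h import *
goto(cal(54,-90.2,57),87.7); st()
```

```text
t 13.73 tcp [ 0.5982 -0.1671  0.1533] xax [-0.014 -0.004 -1.   ] zdir 87.6 F [ 0.4 -0.1 -0. ] gap 0.494 q5 -1.97
shift [0.0963 0.0006 0.0007] turn -0.0018
t 13.73 cal [ 55.9 -90.5 153.3] F [ 0.4 -0.1 -0. ] gap 0.494
```

Emit:
step_arm --pt "0.01 0 0.0005 0" --pt "0.025 0 0.0005 0" --pt "0.042 0 0.0005 0" --pt "0.059 0 0.0005 0" --pt "0.074 0 0.0005 0" --pt "0.087 0 0.0005 0" --pt "0.095 0 0.0005 0" --pt "0.096 0 0.0005 0"

```text
t: 14.4
tcp_pos: [0.5953, -0.1657, 0.0553]
tool_rot: [-0.486, 0.515, 0.493, 0.505]
force: [1.0, -0.8, 0.2]
finger_gap: 0.492
```

Emit:
step_arm --pt "0 0 0 0" --pt "0 0 0 0" --pt "0 0 0 0" --pt "0 0 0 0" --pt "0 0 0 0" --pt "0 0 0 0" --jaw 0.0 --grip_force 30

```text
t: 14.9
tcp_pos: [0.5954, -0.1661, 0.0557]
tool_rot: [-0.486, 0.515, 0.493, 0.505]
force: [-1.6, -2.3, -0.3]
finger_gap: 0.16
```

Run:
```python
from h import *
goto(cal(54,-68,57),87.7); st()
s=snap("side");crop(s,190,180,330,300,5,"s9");im=snap("top");crop(im,250,170,380,285,6,"t9")
```

```text
t 14.90 tcp [ 0.5954 -0.1661  0.0557] xax [-0.018 -0.002 -1.   ] zdir 87.6 F [-1.6 -2.3 -0.3] gap 0.160 q5 -1.97
shift [-0.0013 -0.0009  0.0216] turn -0.0016
t 14.90 cal [ 53.  -89.6  55.7] F [-1.6 -2.3 -0.3] gap 0.160
```

View pics/s9.png

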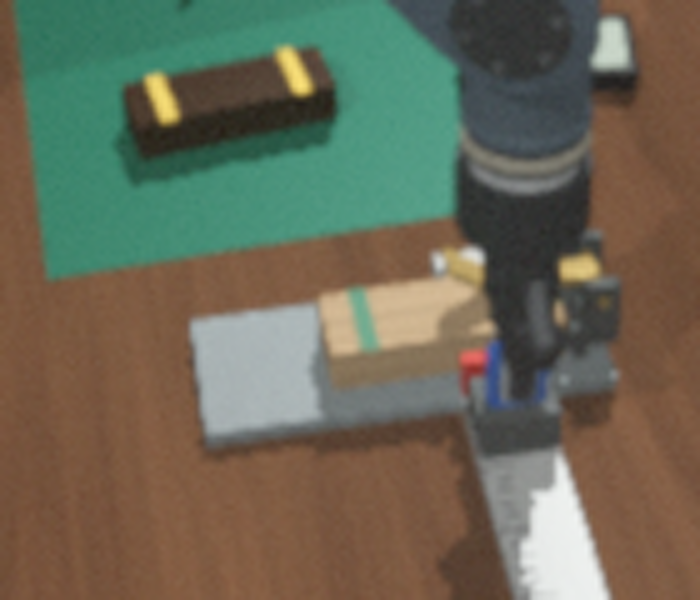

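View pics/t9.png

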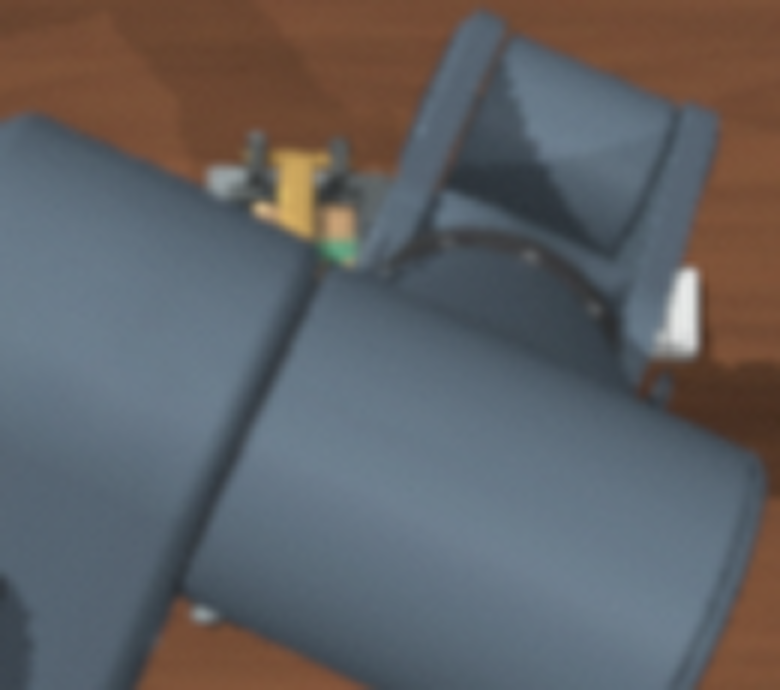

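Emit:
step_arm --pt "0 0 0.003 0" --pt "0 0 0.006 0" --pt "0 0 0.009 0" --pt "0 0 0.012 0" --pt "0 0 0.015 0" --pt "0 0 0.018 0" --pt "0 0 0.018 0" --pt "0 0 0.018 0"

```text
t: 15.67
tcp_pos: [0.5961, -0.1513, 0.0558]
tool_rot: [-0.487, 0.516, 0.492, 0.504]
force: [-2.6, -11.0, -2.7]
finger_gap: 0.156
```

Run:
```python
from h import *
goto(cal(54,-68,57),87.7); st()
s=snap("side");crop(s,250,220,320,275,10,"s10")
```

```text
t 15.67 tcp [ 0.5961 -0.1513  0.0558] xax [-0.017 -0.007 -1.   ] zdir 87.7 F [ -2.6 -11.   -2.7] gap 0.156 q5 -1.94
shift [-0.0013 -0.0009  0.0067] turn -0.0009
t 15.67 cal [ 53.1 -74.7  55.8] F [ -2.6 -11.   -2.7] gap 0.156
```

View pics/s10.png

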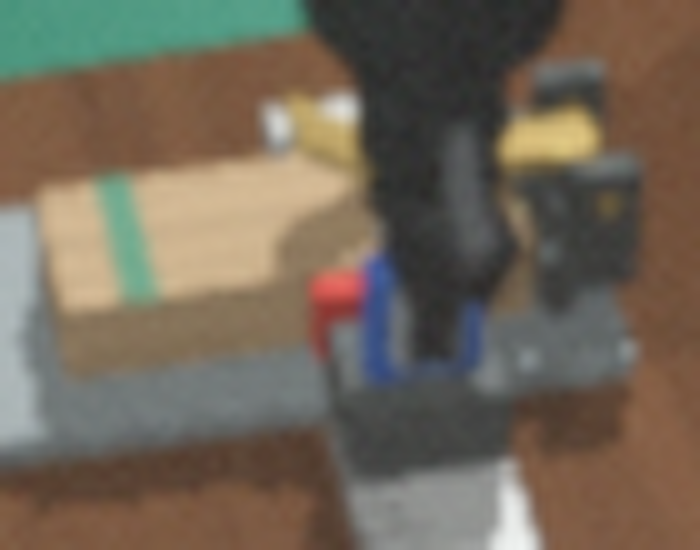

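Emit:
step_arm --pt "0 0 0.002 0" --pt "0 0 0.003 0" --pt "0 0 0.004 0" --pt "0 0 0.005 0" --pt "0 0 0.006 0" --pt "0 0 0.007 0" --pt "0 0 0.008 0" --pt "0 0 0.0085 0"

```text
t: 16.38
tcp_pos: [0.5962, -0.1475, 0.0558]
tool_rot: [-0.489, 0.518, 0.491, 0.502]
force: [-4.3, -16.6, -3.1]
finger_gap: 0.159
```

Run:
```python
from h import *
goto(cal(54,-68,57),87.7); st()
s=snap("side");crop(s,250,220,320,275,10,"s11")
```

```text
t 16.38 tcp [ 0.5962 -0.1475  0.0558] xax [-0.017 -0.013 -1.   ] zdir 87.7 F [ -4.3 -16.6  -3.1] gap 0.159 q5 -1.93
shift [-0.0013 -0.0008  0.0029] turn -0.0002
t 16.38 cal [ 53.1 -70.9  55.8] F [ -4.3 -16.6  -3.1] gap 0.159
```

View pics/s11.png

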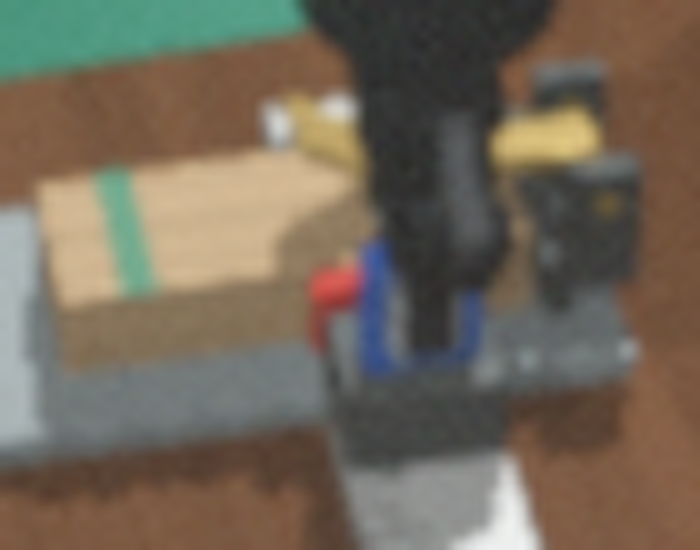

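Emit:
step_arm --pt "0 0 0.002 0" --pt "0 0 0.003 0" --pt "0 0 0.004 0" --pt "0 0 0.005 0" --pt "0 0 0.006 0" --pt "0 0 0.0065 0" --pt "0 0 0.007 0" --pt "0 0 0.007 0"

```text
t: 17.1
tcp_pos: [0.5964, -0.1449, 0.0559]
tool_rot: [-0.49, 0.519, 0.489, 0.501]
force: [-3.8, -15.6, -2.8]
finger_gap: 0.159
```

Run:
```python
from h import *
goto(cal(54,-68,57),87.7); st()
s=snap("side");crop(s,250,220,320,275,10,"s12")
```

```text
t 17.10 tcp [ 0.5964 -0.1449  0.0559] xax [-0.017 -0.018 -1.   ] zdir 87.7 F [ -3.8 -15.6  -2.8] gap 0.159 q5 -1.92
shift [-0.0012 -0.0008  0.0003] turn 0.0001
t 17.10 cal [ 53.2 -68.4  55.9] F [ -3.8 -15.6  -2.8] gap 0.159
```

View pics/s12.png

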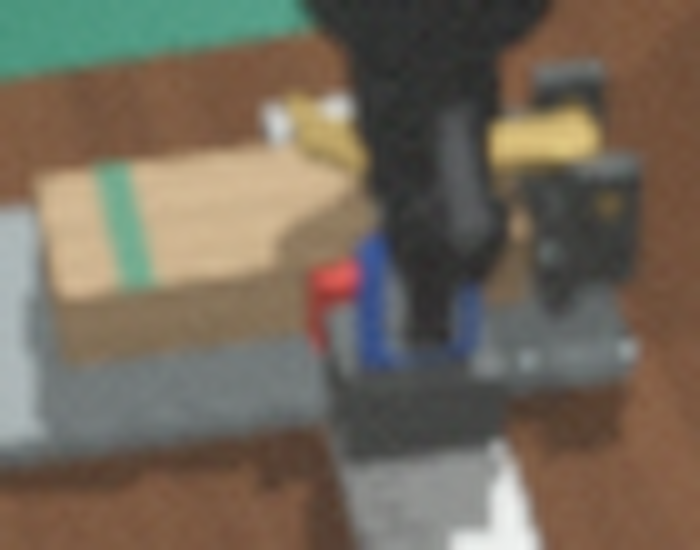

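Emit:
step_arm --pt "0 0 0.002 0" --pt "0 0 0.003 0" --pt "0 0 0.004 0" --pt "0 0 0.005 0" --pt "0 0 0.006 0" --pt "0 0 0.0065 0" --pt "0 0 0.0065 0" --pt "0 0 0.0065 0"

```text
t: 17.82
tcp_pos: [0.5965, -0.1428, 0.0559]
tool_rot: [-0.491, 0.52, 0.488, 0.5]
force: [-3.6, -15.3, -2.9]
finger_gap: 0.158
```

Run:
```python
from h import *
goto(cal(54,-68,57),87.7); st()
s=snap("side");crop(s,250,220,320,275,10,"s13")
```

```text
t 17.82 tcp [ 0.5965 -0.1428  0.0559] xax [-0.018 -0.023 -1.   ] zdir 87.7 F [ -3.6 -15.3  -2.9] gap 0.158 q5 -1.91
shift [-0.0011 -0.0008 -0.0018] turn 0.0000
t 17.82 cal [ 53.2 -66.2  55.9] F [ -3.6 -15.3  -2.9] gap 0.158
```

View pics/s13.png

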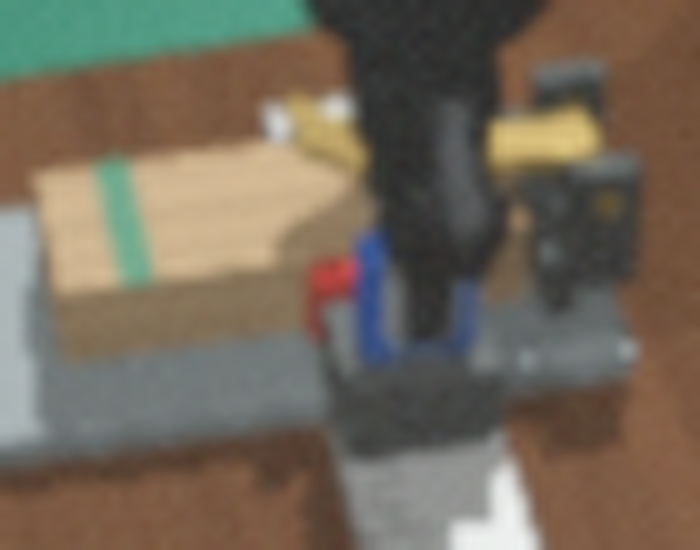

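Run:
```python
from h import *
f=lambda c,s,o,n,z:np.round(tocal(ray(n,((c[0]+.5)/s-.5+o[0],(c[1]+.5)/s-.5+o[1]),z)),1)
# track shifts along columns x=120..220 of the block's lower edge (brown->grey saturation)
for k in (10,11,12,13):
    im=cv2.imread(f"pics/s{k}.png"); h=cv2.cvtColor(im,cv2.COLOR_BGR2HSV)[:,:,1].astype(float)
    out=[]
    for x in (100,150,200,250):
        col=h[300:420,x-5:x+5].mean(1); thr=75
        i=300+np.where(col>thr)[0]; out.append((f((x,i[i<400].max()),10,(250,220),"side",.012)[1]))
    print(k,out)
```

```text
10 [np.float64(-24.0), np.float64(-25.0), np.float64(-24.6), np.float64(-24.7)]
11 [np.float64(-20.9), np.float64(-22.8), np.float64(-22.0), np.float64(-21.2)]
12 [np.float64(-19.2), np.float64(-19.3), np.float64(-18.9), np.float64(-19.0)]
13 [np.float64(-17.0), np.float64(-16.6), np.float64(-17.2), np.float64(-16.8)]
```

The block still tracks the anvil about 1:1, so it may not be on the fixed jaw yet. I'll release and look from above before closing further.

Emit:
step_arm --pt "0 0 0 0" --pt "0 0 0 0" --pt "0 0 0 0" --pt "-0.012 0 0 0" --pt "-0.035 0 0 0" --pt "-0.065 0 0 0" --pt "-0.095 0 0 0" --pt "-0.1 0 0 0" --jaw 0.042

```text
t: 18.53
tcp_pos: [0.6018, -0.1406, 0.1622]
tool_rot: [-0.495, 0.518, 0.485, 0.501]
force: [-0.7, -0.3, 1.1]
finger_gap: 0.496
```

Emit:
step_arm --pt "-0.01 0 -0.03 0" --pt "-0.02 0 -0.06 0" --pt "-0.03 0 -0.1 0" --pt "-0.04 0 -0.14 0" --pt "-0.04 0 -0.17 0" --pt "-0.04 0 -0.19 0" --pt "-0.04 0 -0.2 0"

```text
t: 19.12
tcp_pos: [0.5942, -0.3421, 0.2084]
tool_rot: [-0.495, 0.519, 0.484, 0.502]
force: [-0.1, 0.7, -0.4]
finger_gap: 0.491
```

Run:
```python
from h import *
st(); goto(cal(54,-66.2,150),87.7)
s=snap("side");crop(s,225,205,325,285,8,"s14");im=snap("top");crop(im,270,180,350,260,9,"t14")
crop(im,0,0,560,420,1,"t14f")
```

```text
t 19.12 cal [  58.9 -265.5  208.4] F [-0.1  0.7 -0.4] gap 0.491
t 19.12 tcp [ 0.5942 -0.3421  0.2084] xax [-0.006 -0.029 -1.   ] zdir 87.7 F [-0.1  0.7 -0.4] gap 0.491 q5 -2.19
shift [0.0526 0.0048 0.2009] turn -0.0008
```

View pics/s14.png

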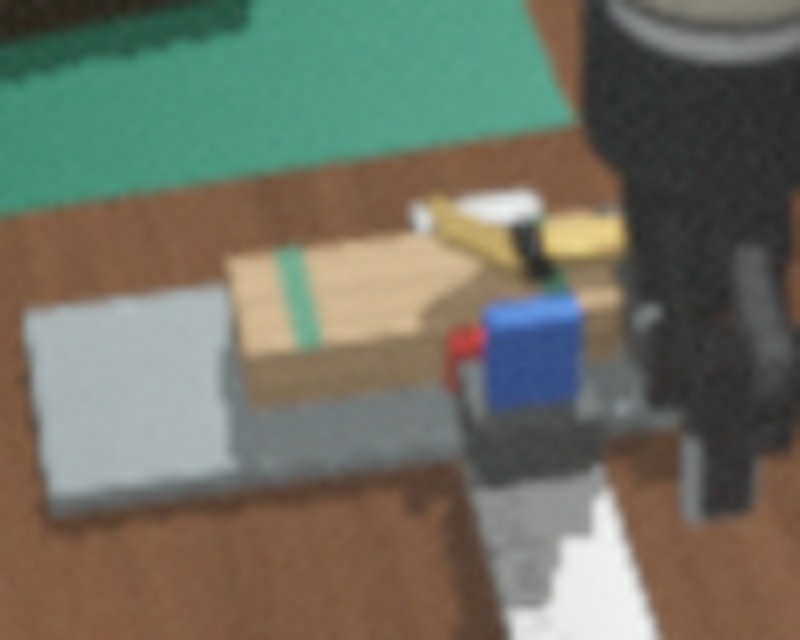

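View pics/t14.png

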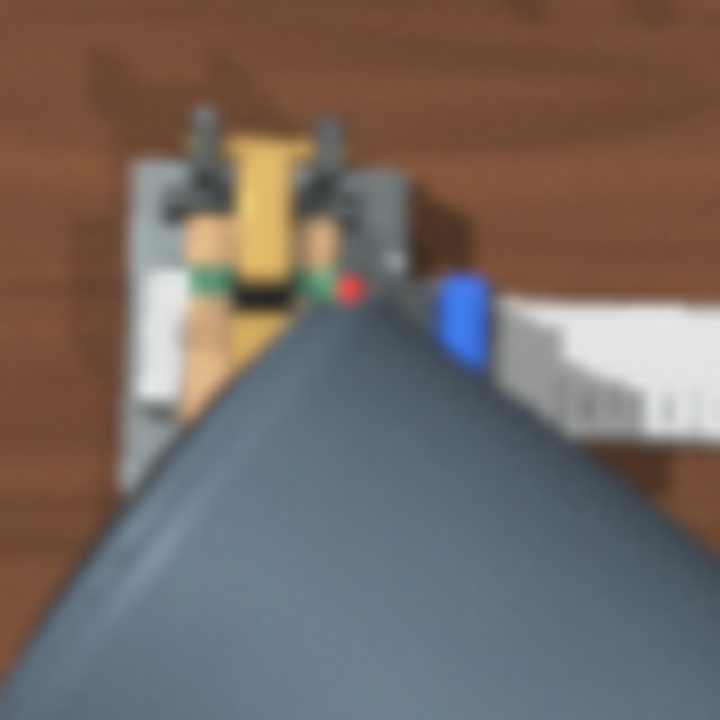

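Run:
```python
from h import *
f=lambda c,s,o,n,z:np.round(tocal(ray(n,((c[0]+.5)/s-.5+o[0],(c[1]+.5)/s-.5+o[1]),z)),1)
g=lambda c,z:f(c,9,(270,180),"top",z)
print("tab L,R",g((437,320),.088),g((489,320),.088))
print("red L,R",g((336,290),.040),g((364,290),.040))
print("fixed jaw L R",g((147,330),.045),g((185,330),.045),"block L,R",g((189,230),.044),g((339,230),.044))
im=cv2.imread("pics/t14.png");print(im[285:296:5,300:450:6][1][:, ::-1].tolist())
im=cv2.imread("pics/t5.png");print("t5 row",im[290,360:440:4][:, ::-1].tolist())
```

```text
tab L,R [ 57.1 -56.9  88. ] [ 57.8 -75.7  88. ]
red L,R [ 76.8 -24.1  40. ] [ 77.2 -34.6  40. ]
fixed jaw L R [57.9 46.3 45. ] [58.4 32.2 45. ] block L,R [96.8 31.8 44. ] [ 99.  -24.4  44. ]
[[71, 96, 78], [76, 113, 91], [82, 128, 102], [87, 139, 111], [100, 147, 117], [129, 140, 114], [166, 123, 102], [204, 98, 86], [216, 80, 76], [198, 77, 77], [159, 79, 81], [118, 87, 89], [100, 93, 95], [88, 94, 95], [84, 91, 91], [82, 88, 89], [83, 88, 89], [84, 89, 90], [85, 89, 89], [85, 88, 88], [86, 88, 89], [88, 91, 95], [88, 95, 112], [85, 101, 146], [78, 107, 183]]
t5 row [[91, 99, 100], [95, 99, 100], [105, 98, 100], [133, 94, 95], [176, 83, 82], [213, 70, 67], [233, 65, 60], [235, 64, 59], [225, 64, 61], [192, 80, 78], [174, 123, 122], [188, 175, 174], [217, 219, 218], [235, 237, 237], [227, 228, 228], [198, 199, 199], [151, 153, 153], [114, 117, 117], [91, 95, 96], [83, 88, 89]]
```

The top view shows the block against the white fixed jaw (boundary at crop x≈187) and the tab at crop (463,320). Geometry puts the anvil about 4.5–6.4 mm in. I'll swing the arm aside to see the stem.

Emit:
step_arm --pt "-0.01 0.015 -0.015 0" --pt "-0.02 0.035 -0.035 0" --pt "-0.03 0.06 -0.055 0" --pt "-0.04 0.085 -0.08 0" --pt "-0.04 0.11 -0.105 0" --pt "-0.04 0.135 -0.13 0" --pt "-0.04 0.15 -0.15 0" --pt "-0.04 0.15 -0.15 0"

```text
t: 19.88
tcp_pos: [0.4359, -0.4846, 0.2527]
tool_rot: [-0.494, 0.52, 0.484, 0.502]
force: [1.1, -0.1, 0.3]
finger_gap: 0.49
```

Run:
```python
from h import *
s=snap("side","s15f");crop(s,225,205,325,285,8,"s15");im=snap("top","t15f");crop(im,280,185,340,245,12,"t15")
```

```text
(no output)
```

View pics/s15.png

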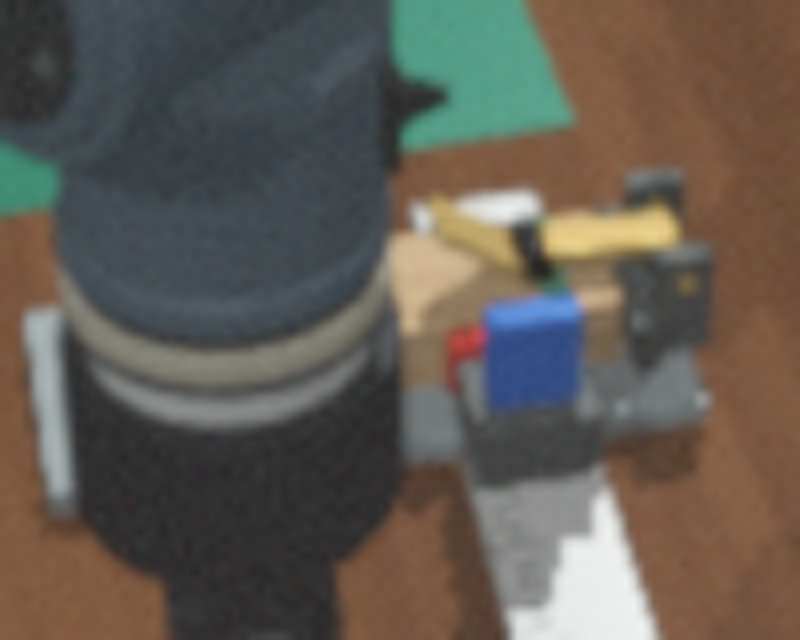

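View pics/t15.png

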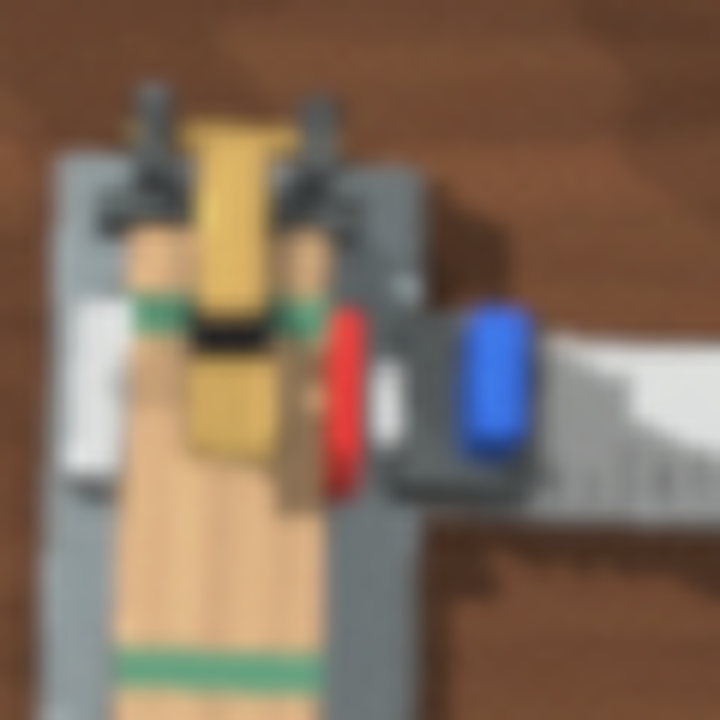

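The top view now shows the block between the fixed jaw and the red anvil, with the white stem visible at crop x≈372–404. I'll quantify it against the at-rest picture.

Run:
```python
from h import *
t5=cv2.imread("pics/t5.png"); t15=cv2.imread("pics/t15.png")
def prof(im,s,rows):
    a=im[rows[0]:rows[1]].astype(float).mean(0); return a
def edges(im,s,x0,off,rows,w):
    a=prof(im,s,rows); mn=a.min(1)[w[0]:w[1]]; pk=mn.max(); i=mn.argmax(); b=85
    area=(np.clip(mn-b,0,None)).sum()/(237-b)/s
    r=a[:,2]-a[:,1]; r=np.clip(r,0,None); rc=(r[w[2]:w[1]]*np.arange(w[2],w[1])).sum()/r[w[2]:w[1]].sum()
    bl=np.clip(a[:,0]-a[:,2],0,None); k=slice(w[1],w[3]); bc=(bl[k]*np.arange(w[1],w[3])).sum()/bl[k].sum()
    print("white peak",pk,"area px %.2f"%area,"red c",rc/s+x0,"blue c",bc/s+x0,"diff %.2f"%((bc-rc)/s))
edges(t5,6,250,170,(285,300),(392,440,365,500))
edges(t15,12,280,185,(390,425),(360,430,320,560))
print(t15[405,320:470:5][:, ::-1].tolist())
```

```text
white peak 236.6 area px 3.36 red c 314.4164995249657 blue c 328.30870840144735 diff 13.89
white peak 204.37142857142857 area px 2.13 red c 308.60018298559555 blue c 321.03402633616554 diff 12.43
[[191, 121, 92], [199, 106, 82], [210, 88, 72], [221, 76, 64], [227, 68, 61], [227, 63, 58], [220, 63, 59], [202, 75, 72], [177, 89, 88], [160, 114, 114], [163, 146, 146], [179, 172, 171], [194, 197, 196], [205, 208, 207], [202, 204, 203], [186, 188, 187], [160, 163, 162], [131, 135, 134], [111, 115, 115], [93, 97, 97], [86, 91, 90], [85, 90, 90], [83, 88, 88], [83, 88, 90], [81, 87, 94], [79, 87, 99], [74, 86, 110], [67, 85, 124], [61, 85, 140], [55, 89, 164]]
```

The white stem has shrunk by about 4 mm, and the travel and gap geometry gives about 4.5–5 mm. All three estimates are well inside 2.5–8.5 mm, and more than block friction alone could press (under 2 mm), so the block is bearing on the fixed jaw. The arm is clear, so I'll hand in.

Run:
```python
from h import *
a=cv2.imread("pics/top0.png");b=cv2.imread("pics/t15f.png")
print("bystander diff: dark %.1f calc %.1f weight %.1f pot %.1f"%tuple(cv2.absdiff(a,b)[y0:y1,x0:x1].mean() for x0,y0,x1,y1 in((200,228,232,285),(195,160,235,210),(400,217,440,270),(95,215,135,255))))
st(); print(manip.sign_off())
```

```text
bystander diff: dark 3.3 calc 6.3 weight 1.5 pot 0.9
t 19.98 cal [ -91.  -410.8  252.3] F [0.6 0.3 0.2] gap 0.488
the job is handed in; nothing more can be done
None
```

The pale block is clamped in the caliper and the job is handed in, about 20 s into the 59 s allowed. No verdict was reported.

I opened the jaw to about 73 mm by its tab. Then I laid the block on the bed, slid it under the hold-down arm, and closed the jaw. I let go and moved the arm clear.

What the last checks showed:
- **Block position:** it lies flat, in line and against the fixed jaw, with the hold-down raised on it. Before I closed the jaw, it stopped about 1.5 mm short of home along its length.
- **Anvil:** pressed roughly 4–5 mm. The stem shows about 6.3 mm of white, which means about 3.7 mm pressed. The change in the red-to-blue spacing gives about 3.9 mm, and jaw travel gives about 4.9 mm. The jaw is therefore at about 51–52 mm.
- **Bearing on the fixed jaw:** I inferred this, since block friction alone could press the anvil only 1–2 mm. The arm's force readings while closing were too ambiguous to confirm it.
- **Caliper position:** my estimate was about 2 mm off sideways, so the block had to travel farther to reach the fixed jaw than I had worked out.
- **Other objects:** picture differences at the weight and pot were small. They were larger at the dark block and the calculator. I did not look into those, but the arm never touched either.

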